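# Zero the corn mill and click its fineness lever out three notches

## Robot

A 7-joint arm with a two-finger parallel gripper is mounted at the origin on the work surface. World frame = base frame: x ahead of the robot, y to its left, z up, the work surface at z = 0. Lengths are in m, angles in rad, forces in N, time in s.
With the tool pointing down it reaches from about 0.4 to 0.85 m from the base axis. Payload 10.4 kg.
Tool frame: the origin (TCP) lies on the centre line of the jaws, within the pads' length; the fingertips stand 14 mm ahead of it and the grasp point (between the pads) lies 5 mm behind it (manip.tip_reach is the distance from the TCP to the fingertips, in m); z points along the fingers, y is the line along which they close (so a half turn about z gives the same grasp; the last joint's range is limited). The gripper opens to 85 mm and grips with 20 to 120 N. Pads are 22 mm wide; open, the fingers measure 114 mm over their backs; the gripper's body (76 mm by 85 mm) begins 54 mm behind the grasp point. The pads swing forward as they close: fully open they stand 13 mm farther back than shut.
Start: joints at [1.172, 0.332, -0.065, 1.46, 0.022, 1.35, -0.088], TCP at [0.229, -0.581, 0.245] pointing down, gripper open.
Joint ranges: [-2.6, 2.6], [-0.5, 2.12], [-1.47, 1.34], [0.16, 2.42], [-1.27, 4.41], [0.06, 2.06], [-2.6, 2.6]. Speed limits (rad/s): [2.22, 2.22, 2.79, 2.79, 3.14, 3.14, 3.14].

## Interface

Orientations are given as a unit quaternion [x, y, z, w].
In Python, from workcell import manip gives the robot as it stands.
- The arm moves only by the shell command python3 -m pendant 'ROWS' [FORCE]. ROWS is JSON, a list of rows, each a list of 7 numbers: the shift along the tool's x, y, z in units of 50 mm (1.0 is 50 mm), then the turn, a rotation vector about the tool's x, y, z in units of 8 degrees (1.0 is 8 degrees), then the opening, from -1 (shut) to 1 (fully open), so that 0 is half open. In form: [[dx, dy, dz, ax, ay, az, jaw], ...]. A call has exactly 10 rows; each row is the pose to reach, as a shift and turn from the pose commanded when the call began, along the tool's axes at that moment; what a row does not reach only later rows make up. A row lasts 1/8 s, in which the tool goes at most 62.5 mm and 10.7 degrees, less where a joint would pass 70% of its speed; a pose out of reach is approached as far as the arm can. A call with a gripper value outside its range is refused whole. The fingers move at their own pace and stop on an object; FORCE is the grip in N (left out, the last holds). Time passes only in rows, so rows that repeat a pose let the fingers close, or fill a call up. It gives the time, the measured TCP pose, the force, the opening and the grip force at its end, in the units of the state.
- manip.get_obs(): the state, without advancing time (a new reading comes with each control period).
- manip.camera(name): name is "scene" or "top" or "wrist"; returns (picture, depth): 384x512x3 uint8, red, green, blue; 384x512 float32, m along the optical axis (not along the pixel's ray), 0 where there is no reading.
- manip.get_calibration(name): a dict with "fx", "fy", "cx", "cy" (pixels), "D" ([k1, k2, p1, p2, k3] as OpenCV has them; the pictures are not rectified), "xyz" and "orientation" of the camera in the world. Camera axes: x right, y up, looking along -z (the intrinsics and any distortion apply to the point x, -y, -z); pixel columns grow to the right and rows downward; lengths in m; the calibration is good to about 2 mm. A picture is of the moment at which its call begins: read the wrist's pose just before it. get_calibration takes no time and is no camera call; for the wrist camera it gives the pose at the moment of the call.
- manip.hand_in(): hands the job in; it is judged then, once.
Trained networks look in the newest picture that a camera, given by its name, has taken for a name from the list of things; names that differ only in an ending like _2 or _b are one class to them, and where a whole thing is asked for, a point or a joint stands for the part that bears it (a point fixed in the world has none). Each returns a list of dicts, best first, with "p" (0 to 1); they miss things now and then, are a little off and sometimes report something else, mostly with a low value. They report only what shows in the picture. A call takes as long as a camera call. They do not tell look-alikes from the thing itself.
- manip.find_in(thing, camera): "box" ([left, top, right, bottom] in pixels, round what is visible of it).
- manip.trace(thing, camera): "pixels" (384x512 bool, what is visible of it) and "box" ([left, top, right, bottom] in pixels, round what is visible of it).
- manip.tip_of(thing, camera): "pixel" ([column, row] in pixels: a listed point, or the origin of a listed thing).
The state is a dict: "clock": time; "joint_pos": joint angles; "joint_velocities": joint speeds; "tau": joint torques, N m; "position": TCP position; "ee_rot": TCP orientation; "ft_force": force on the tool from outside, world axes, zero at the start; "torque": the same for the moment, N m; "grip_width": opening from 0.0 (shut) to 1.0 (fully open); "grasp_force": force on a finger pad.
Only numpy, scipy, OpenCV 4.12 (cv2) and the standard library are available. Lean on these libraries where they do the work, as an engineer would, in place of code of your own. Each camera call takes 0.05 s, during which the arm holds its last target. There are 200 camera calls.

## Task

Get the corn mill ready: first check that its hold-down clamp screw is tight, leaning clockwise (seen from above) on the end of its crossbar with about 10 N for a second without wrenching it round, and let go. Then bring the fineness lever back to its stop pin, pause there a second, and from that zero click it out exactly three notches, one at a time, resting a second in each, and leave it in the third. Leave the loose things on the table where they are.

Things in the scene. Friction and masses are not known exactly. Their poses are not given: they have to be found in the camera images.
- mill: Grey cast-iron corn mill, bolted down. Origin on the table under its middle, z up. Hopper (radius 88, top 295 high) at y = -75, green motor from y = -95 to -215. At x = 0, y = +90 a round head (radius 86, top z = 81) carries the fineness lever on a vertical pivot. Foot plate 12 thick, 180 in x, to y = +260.
- lever_pivot (a point): The lever's pivot axis, at the head's top (mill's x = 0, y = 90, z = 81 mm); fixed, axes as the mill's. The lever sweeps level from zero, 0.51 rad to the +x side of +y, to 0.51 rad to the -x side. 7 sprung notches 0.17 rad apart, black lines on the head, the zero line thicker and longer; notch k (0-6) puts the tab at this frame's x = 100 sin(0.51 - 0.17k), y = 100 cos(0.51 - 0.17k).
- stop_pin (a point): Top of the upright steel stop pin (8 across, 24 tall) on the head beside the zero notch, 75 mm from the pivot, top at z = 105.
- lever_tab (a point): Centre of the upright black thumb tab at the end of the steel lever arm, 100 from the pivot, 118 above the table. Tab 12 thick along its sweep, 22 radially, z = 88 to 132; arm joins at z = 89-97. A notch resists with about 4-14 N here, then the lever snaps on into the next, up to 8 mm ahead of the finger, and stays. At zero a hard stop. Starts in notch 3-6, seldom perched between two.
- clamp: Hold-down clamp gripping the +y end of the mill's foot, grey iron, 34 wide, strap top at z = 50, fixed. Origin on the table under the axis of its upright screw. The clamp's x axis is the direction of the screw's crossbar at rest.
- screw (a joint): Turn of the clamp's screw from rest, rad, growing clockwise seen from above. It is tight: it only winds up springily, 8 N m per rad (10 N at the crossbar's end moves that end 3.8 mm), and springs back when let go. The check counts from 0.3 N m (0.038 rad); over 1.0 N m (0.125 rad) it is wrenched, and 0.03 rad the other way counts as loosening it.
- bar_near (a point): Centre of the ball (16 across) at the clamp's -x end of the steel crossbar, towards the robot. The bar is round, 10 thick, 110 between ball centres, level at z = 88, through a hub (26 across, z = 76 to 100) on the screw axis; 33 mm free below it over the strap, 70 beyond. Clockwise moves this end to the clamp's +y.
- bar_far (a point): Centre of the ball at the other, +x end of the crossbar. Clockwise moves this end to the clamp's -y (towards the mill).
- ear_a_mid (a point): Bystander: an ear of green corn in its husk, 190 long, 52 thick, lying on the table; the point is at its middle.
- ear_b_mid (a point): Bystander: a second, darker ear of corn in its husk, 190 long, 52 thick, lying on the table; the point is at its middle.
- knife_mid (a point): Bystander: a husking knife, 255 long, 22 wide, 14 thick, wooden handle, lying flat; the point is at its middle.
- brush_mid (a point): Bystander: a small brush lying flat; the point is at its middle.
- mug_mid (a point): Bystander: an aluminium mug, 80 wide, 85 tall; the point is at its middle.
- jar_mid (a point): Bystander: a glass jar, 72 wide, 110 tall; the point is at its middle.
Not all that is in view belongs to the job. Leave any purple or turquoise look-alike of the clamp alone.

How it is judged:
By the outcome, as a careful person would: the job done as asked, in the order asked, and still so for the second after the job is handed in, with the robot touching nothing.
It also fails if it takes over 72 s, if anything falls off the work surface, if the arm or the gripper's body presses on something with over 40 N, if the wrist force passes 120 N, or if a joint passes its speed limit or range.

## Working session

There is one attempt and no reset: what is moved stays moved. The work goes in short steps, Python scripts to look and compute and a shell command to move; the robot and the scene stay as the last step left them, time stands still between calls to the robot, and variables do not carry over. Pictures are saved under pics/ and viewed, at most 10 in all, crops included, and the job is handed in when it is done.

```bash
mkdir -p pics; ls
cat > h.py <<'E'
import numpy as np, cv2
from scipy.spatial.transform import Rotation as R
from workcell import manip
def ray(cal,px):
    K=np.array([[cal['fx'],0,cal['cx']],[0,cal['fy'],cal['cy']],[0,0,1.]])
    u=cv2.undistortPoints(np.array([[px]],float),K,np.array(cal['D'],float))[0,0]
    Rm=R.from_quat(cal['orientation']).as_matrix()
    return np.array(cal['xyz']),Rm@np.array([u[0],-u[1],-1.])
def atz(cal,px,z):
    o,d=ray(cal,px); return o+d*(z-o[2])/d[2]
def atdepth(cal,px,dep):
    o,d=ray(cal,px); return o+d*dep
def proj(cal,P):
    K=np.array([[cal['fx'],0,cal['cx']],[0,cal['fy'],cal['cy']],[0,0,1.]])
    Rm=R.from_quat(cal['orientation']).as_matrix()
    p=(np.atleast_2d(P)-cal['xyz'])@Rm; p=p*[1,-1,-1]
    return cv2.projectPoints(p.astype(float),np.zeros(3),np.zeros(3),K,np.array(cal['D'],float))[0][:,0]
def save(n,im,s=1):
    cv2.imwrite('pics/'+n,cv2.resize(im[:,:,::-1],None,fx=s,fy=s,interpolation=cv2.INTER_CUBIC))
def rel(target,Rt=None):
    "target TCP pos (and R) -> shift/turn in pendant units, from measured pose"
    o=manip.get_obs(); R0=R.from_quat(o['ee_rot'])
    s=R0.inv().apply(np.array(target)-o['position'])/0.05
    t=np.zeros(3) if Rt is None else np.degrees((R0.inv()*Rt).as_rotvec())/8
    return np.round(s,3),np.round(t,3)
E
python3 - <<'E'
from h import *
Z={'lever_pivot':.081,'stop_pin':.105,'lever_tab':.118,'clamp':.0,'bar_near':.088,'bar_far':.088,'mill':0}
for c in ['scene','top']:
    im,d=manip.camera(c); save(c+'0.png',im,1.5); cal=manip.get_calibration(c)
    print(c,np.round(cal['xyz'],3))
    for t in Z:
        for r in manip.tip_of(t,c)[:3]:
            print(t,round(r['p'],2),np.round(r['pixel'],1),np.round(atz(cal,r['pixel'],Z[t]),4))
o=manip.get_obs();print(o['clock'],o['position'],o['ee_rot'],o['ft_force'])
E
```

```text
pics
scene [1.736 0.061 1.382]
lever_pivot 0.57 [249.9 203.1] [ 0.5332 -0.0156  0.081 ]
lever_pivot 0.46 [298.1 186.9] [0.4299 0.184  0.081 ]
stop_pin 0.56 [265.4 201.9] [0.5459 0.0479 0.105 ]
lever_tab 0.72 [275.1 190. ] [0.4895 0.0858 0.118 ]
clamp 0.64 [336.6 166.7] [0.2042 0.3776 0.    ]
clamp 0.59 [387.4 181.6] [0.2947 0.6026 0.    ]
clamp 0.52 [297.7 211.7] [0.4988 0.1865 0.    ]
bar_near 0.62 [386.6 202.2] [0.5086 0.5444 0.088 ]
bar_near 0.58 [388.  159.5] [0.2417 0.5952 0.088 ]
bar_near 0.55 [336.5 145.8] [0.156  0.3695 0.088 ]
bar_far 0.55 [407.7 220.7] [0.6052 0.6114 0.088 ]
bar_far 0.5 [304.7 205.3] [0.5414 0.2077 0.088 ]
bar_far 0.49 [342.3 159.4] [0.2513 0.3875 0.088 ]
mill 0.96 [228.2 210.6] [ 0.5063 -0.1107  0.    ]
mill 0.38 [295.2 185.3] [0.3389 0.1788 0.    ]
top [0.144 0.021 1.775]
lever_pivot 0.78 [262.2 174.1] [ 0.5084 -0.0093  0.081 ]
stop_pin 0.69 [245.7 163.1] [0.5462 0.0512 0.105 ]
lever_tab 0.6 [240.3 183.6] [0.4667 0.072  0.118 ]
lever_tab 0.27 [211.8 190.7] [0.4426 0.1762 0.118 ]
lever_tab 0.15 [207.  160.7] [0.5553 0.1936 0.118 ]
clamp 0.88 [213.  181.8] [0.4991 0.1824 0.    ]
clamp 0.74 [161.9 257.5] [0.2079 0.3807 0.    ]
clamp 0.55 [108.2 235.9] [0.2937 0.5935 0.    ]
bar_near 0.67 [210.1 189.2] [0.4538 0.1853 0.088 ]
bar_near 0.56 [110.3 174.4] [0.5187 0.5646 0.088 ]
bar_near 0.46 [ 99.2 245.2] [0.2523 0.5985 0.088 ]
bar_far 0.67 [154.8 244.2] [0.2535 0.3896 0.088 ]
bar_far 0.67 [102. 220.] [0.3458 0.5906 0.088 ]
bar_far 0.64 [205.7 165.3] [0.5452 0.2016 0.088 ]
mill 0.95 [287.  176.4] [ 0.5146 -0.1077  0.    ]
mill 0.47 [130.5 198.9] [0.4379 0.508  0.    ]
0.8 [ 0.2294301  -0.58141123  0.24536315] [9.82395808e-01 1.86811323e-01 3.59724125e-05 7.44592030e-05] [ 0.001956   -0.13045232 -0.03183869]
```

View pics/scene0.png

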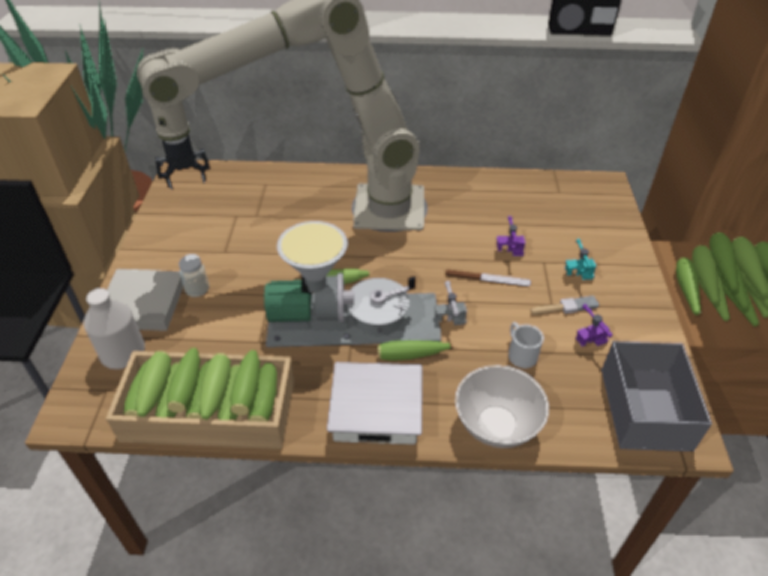

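View pics/top0.png

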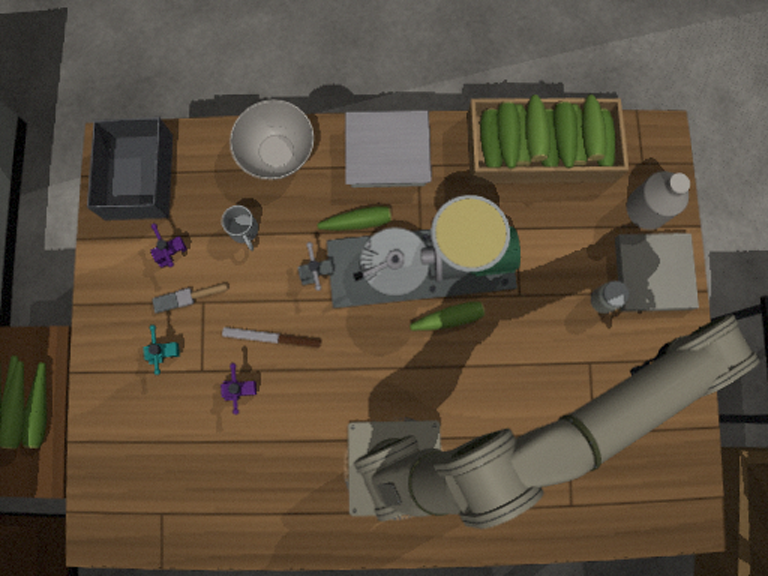

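The real grey clamp is at the +y end of the mill, around (315,268) in the enlarged top view; the purple and turquoise ones are look-alikes. The lever's black tab is at (357,275), on the robot side, and the pin is on the far side. I'll move the wrist camera over it.

```bash
python3 -m pendant '[[0,0,-1.5,0,0,0,-1],[0,0,-3.1,0,0,0,-1],[1,-1.2,-3.1,0,0,0.5,-1],[9.1,-10.6,-3.1,0,0,2.7,-1],[9.1,-10.6,-3.1,0,0,2.7,-1],[9.1,-10.6,-3.1,0,0,2.7,-1],[9.1,-10.6,-3.1,0,0,2.7,-1],[9.1,-10.6,-3.1,0,0,2.7,-1],[9.1,-10.6,-3.1,0,0,2.7,-1],[9.1,-10.6,-3.1,0,0,2.7,-1]]'
python3 - <<'E'
from h import *
print(rel([.46,.08,.40],R.from_quat([1,0,0,0])))
E
```

```text
clock: 2.05
position: [0.3917, -0.1107, 0.3982]
ee_rot: [1.0, -0.001, 0.0, 0.0]
ft_force: [0.9, -0.3, -0.2]
grip_width: 0.002
grasp_force: 0.0
(array([ 1.36 , -3.816, -0.038]), array([ 0.006, -0.006, -0.009]))
```

```bash
python3 -m pendant '[[1.3,-3.8,0,0,0,0,-1],[1.3,-3.8,0,0,0,0,-1],[1.3,-3.8,0,0,0,0,-1],[1.3,-3.8,0,0,0,0,-1],[1.3,-3.8,0,0,0,0,-1],[1.3,-3.8,0,0,0,0,-1],[1.3,-3.8,0,0,0,0,-1],[1.3,-3.8,0,0,0,0,-1],[1.3,-3.8,0,0,0,0,-1],[1.3,-3.8,0,0,0,0,-1]]'
cat > look.py <<'E'
import sys
from h import *
Z={'lever_pivot':.081,'stop_pin':.105,'lever_tab':.118,'clamp':.0,'bar_near':.088,'bar_far':.088,'mill':0}
cal=manip.get_calibration('wrist'); im,d=manip.camera('wrist'); save(sys.argv[1],im,1.5)
np.savez(sys.argv[1]+'.npz',im=im,d=d,**{k:np.array(v) for k,v in cal.items()})
print(np.round(cal['xyz'],3),cal['fx'],R.from_quat(cal['orientation']).as_matrix().round(2))
for t in Z:
    for r in manip.tip_of(t,'wrist')[:2]:
        print(t,round(r['p'],2),np.round(r['pixel'],1),np.round(atz(cal,r['pixel'],Z[t]),4))
E
python3 look.py w1.png
```

```text
clock: 3.3
position: [0.4567, 0.077, 0.3979]
ee_rot: [1.0, -0.001, 0.0, 0.0]
ft_force: [0.2, -0.9, 0.7]
grip_width: -0.0
grasp_force: 0.0
[0.535 0.077 0.526] 325.7003320839939 [[ 0.    0.95  0.3 ]
 [-1.   -0.    0.  ]
 [ 0.   -0.3   0.95]]
lever_pivot 0.92 [323.7 105.1] [ 0.509  -0.0108  0.081 ]
stop_pin 0.61 [278.1  70.3] [0.5519 0.0523 0.105 ]
lever_tab 0.7 [257.3 137.4] [0.4713 0.0778 0.118 ]
clamp 0.83 [ 96.  272.8] [0.1992 0.3822 0.    ]
clamp 0.76 [189.2 108.2] [0.4994 0.1858 0.    ]
bar_near 0.74 [183.7 153.5] [0.4447 0.1788 0.088 ]
bar_near 0.64 [ 78.  328.5] [0.1458 0.3812 0.088 ]
bar_far 0.72 [160.6  65. ] [0.5597 0.2011 0.088 ]
bar_far 0.57 [ 59.6 270.1] [0.2592 0.3896 0.088 ]
mill 0.85 [372.1  93.6] [ 0.5224 -0.1021  0.    ]
```

View pics/w1.png

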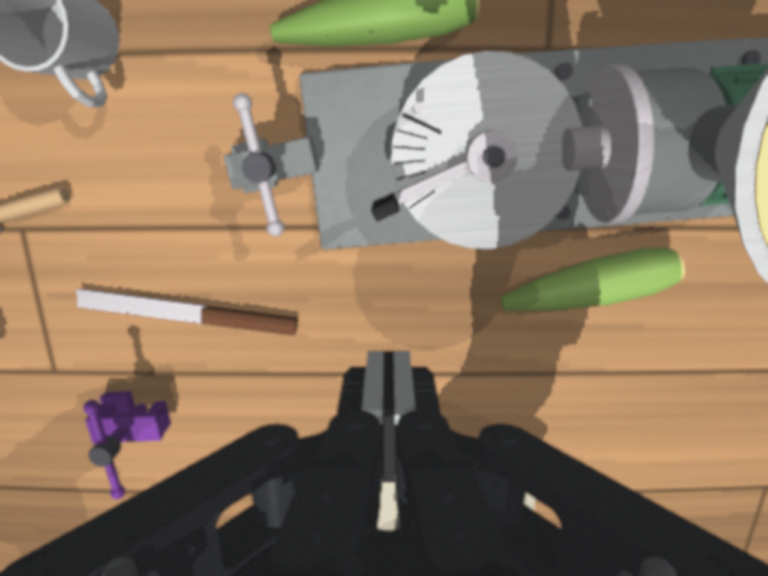

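The wrist view shows everything: bar balls at about (242,102) and (277,229), tab at (384,207), pivot at (492,157), pin at (420,97), zero line at (420,123) and foot-plate edges. Next, the mill yaw from the foot edge and notch lines, then the lever's notch.

Run:
```python
from h import *
z=np.load('w1.png.npz'); cal={k:z[k] for k in z.files}
def P(x,y,h): return atz(cal,(x/1.5,y/1.5),h)
a,b=P(302,72,.012),P(700,42,.012); c,e=P(322,248,.012),P(500,235,.012)
for p,q in((a,b),(c,e)): v=p-q; print('edge yaw',np.arctan2(-v[0],v[1]),p)
v=a-c;print('end yaw',np.arctan2(v[1],v[0]),np.linalg.norm(v))
n,f=P(277,229,.088),P(242,102,.088); print('balls',n,f,np.linalg.norm(f-n),(n+f)/2)
piv=P(492,157,.085); print('piv',piv)
zl=[P(405,115,.081),P(441,132,.081)]; v=zl[0]-zl[1]; print('zero line from +y',np.arctan2(v[0],v[1]), [np.arctan2(*(q-piv)[:2]) for q in zl])
t=P(384,207,.118); print('tab',t,np.arctan2(*(t-piv)[:2]),np.linalg.norm((t-piv)[:2]))
for yaw in (.03,.05,.07,.09,.11):
  # depth-based overlay: notch lines
  print(yaw,proj(cal,[[piv[0]+.08*np.sin(.51-.17*k-yaw),piv[1]+.08*np.cos(.51-.17*k-yaw),.081] for k in range(7)]).round(0).ravel()*1.5)
im=z['im']; cv2.imwrite('pics/w1c.png',cv2.resize(im[40:180,135:345,::-1],None,fx=3.8,fy=3.8,interpolation=cv2.INTER_CUBIC))
```

```text
edge yaw 0.08190997142290922 [0.58718517 0.16040908 0.012     ]
edge yaw 0.07506877670163817 [0.40936772 0.14736266 0.012     ]
end yaw 0.07323845765021529 0.17829541426823253
balls [0.44586093 0.17740689 0.088     ] [0.55601505 0.20043461 0.088     ] 0.11253535543661466 [0.50093799 0.18892075 0.088     ]
piv [ 0.5098043 -0.0156621  0.085    ]
zero line from +y 0.4204942032992284 [np.float64(0.4285084114799016), np.float64(0.4340837071528292)]
tab [0.47058987 0.07944453 0.118     ] -0.39108243123308306 0.10287391234905448
0.03 [412.5 112.5 406.5 127.5 402.  144.  400.5 159.  403.5 174.  406.5 189.
 414.  202.5]
0.05 [411.  114.  405.  129.  402.  145.5 402.  160.5 403.5 177.  408.  190.5
 414.  204. ]
0.07 [411.  117.  405.  132.  402.  147.  402.  163.5 403.5 178.5 408.  192.
 415.5 205.5]
0.09 [409.5 118.5 403.5 133.5 402.  148.5 402.  165.  403.5 180.  409.5 193.5
 415.5 207. ]
0.11 [408.  120.  403.5 135.  402.  151.5 402.  166.5 405.  181.5 409.5 195.
 417.  208.5]
```

View pics/w1c.png

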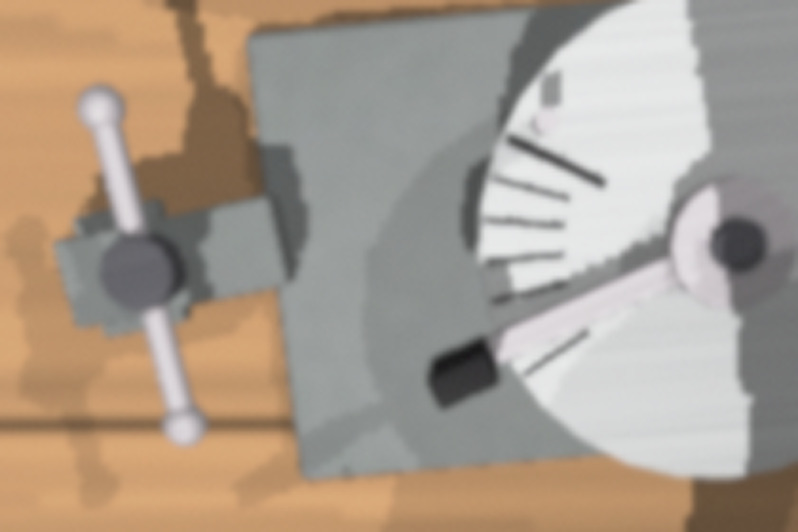

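Mill yaw is about 0.078 and the pivot about (0.510, -0.0155). The lever is in notch 5. Clamp yaw is about 0.206, with the far ball at (0.556, 0.200). Approach the far ball from its +y side.

```bash
python3 -m pendant '[[1.85,-3.16,0,0,0,-1.48,-1],[1.85,-3.16,0,0,0,-1.48,-1],[1.85,-3.16,1,0,0,-1.48,-1],[1.85,-3.16,3.5,0,0,-1.48,-1],[1.85,-3.16,4.5,0,0,-1.48,-1],[1.85,-3.16,5.5,0,0,-1.48,-1],[1.85,-3.16,6.2,0,0,-1.48,-1],[1.85,-3.16,6.2,0,0,-1.48,-1],[1.85,-3.16,6.2,0,0,-1.48,-1],[1.85,-3.16,6.2,0,0,-1.48,-1]]' 60
python3 - <<'E'
from h import *
cal=manip.get_calibration('wrist');im,d=manip.camera('wrist');save('w2.png',im,1.5)
o=manip.get_obs();print(o['position'],o['ee_rot'],o['ft_force'],o['joint_pos'])
y=.206;C=np.array([.556,.2004]);v=np.array(o['position'])[:2]-C
print('clamp-frame offset from far ball',v@[np.cos(y),np.sin(y)],v@[-np.sin(y),np.cos(y)])
for t in('bar_near','bar_far'):
  for r in manip.tip_of(t,'wrist')[:1]: print(t,r['p'],r['pixel'],atz(cal,r['pixel'],.088))
E
```

```text
clock: 4.95
position: [0.5508, 0.2358, 0.0906]
ee_rot: [0.995, 0.102, 0.002, -0.001]
ft_force: [0.3, 0.6, 0.7]
grip_width: -0.001
grasp_force: 0.0
[0.55083197 0.23572067 0.09056201] [ 9.94737303e-01  1.02440013e-01  1.88651281e-03 -4.26858556e-04] [ 0.83222037 -0.17002579 -0.262217  ] [ 0.17453106  0.55214907 -0.8452246   1.67052635  0.4518601   1.12164757
 -2.16206602]
clamp-frame offset from far ball 0.002165943686614301 0.03563098437962001
bar_far 0.6 [334.5, 266.2] [0.55692906 0.20075631 0.088     ]
```

View pics/w2.png

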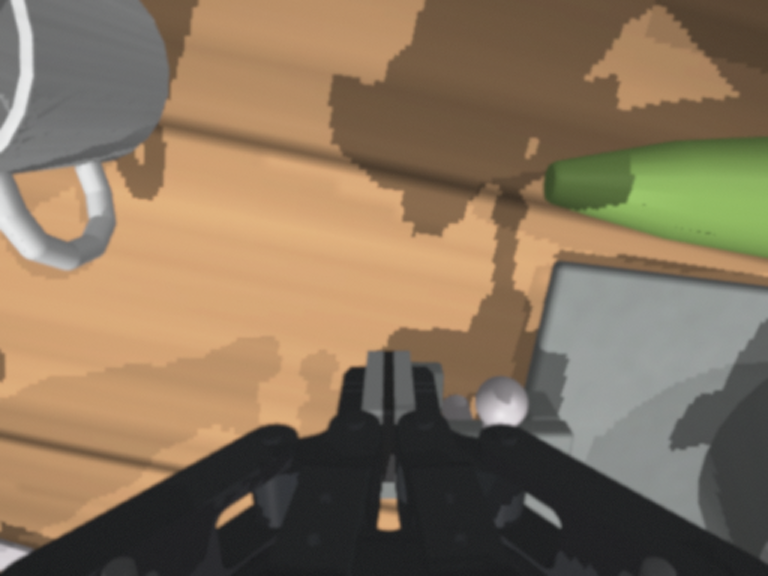

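The view confirms the far ball at (502,400), level with the shut fingers and about 35 mm away in the push direction. I'll creep in.

```bash
python3 -m pendant '[[0.05,0.1,0,0,0,0,-1],[0.05,0.2,0,0,0,0,-1],[0.05,0.24,0,0,0,0,-1],[0.05,0.26,0,0,0,0,-1],[0.05,0.28,0,0,0,0,-1],[0.05,0.29,0,0,0,0,-1],[0.05,0.30,0,0,0,0,-1],[0.05,0.30,0,0,0,0,-1],[0.05,0.30,0,0,0,0,-1],[0.05,0.30,0,0,0,0,-1]]' 60
```

```text
clock: 6.35
position: [0.555, 0.2213, 0.088]
ee_rot: [0.995, 0.103, 0.0, -0.0]
ft_force: [0.9, 5.0, -0.8]
grip_width: -0.0
grasp_force: 2.2
```

```bash
python3 -m pendant '[[0,0.02,0,0,0,0,-1],[0,0.04,0,0,0,0,-1],[0,0.04,0,0,0,0,-1],[0,0.04,0,0,0,0,-1],[0,0.04,0,0,0,0,-1],[0,0.04,0,0,0,0,-1],[0,0.04,0,0,0,0,-1],[0,0.04,0,0,0,0,-1],[0,0.04,0,0,0,0,-1],[0,0.04,0,0,0,0,-1]]' 60
```

```text
clock: 7.6
position: [0.5553, 0.2203, 0.0881]
ee_rot: [0.995, 0.103, 0.0, -0.001]
ft_force: [1.8, 7.4, -1.4]
grip_width: -0.003
grasp_force: 3.5
```

```bash
python3 -m pendant '[[0,0.02,0,0,0,0,-1],[0,0.045,0,0,0,0,-1],[0,0.045,0,0,0,0,-1],[0,0.045,0,0,0,0,-1],[0,0.045,0,0,0,0,-1],[0,0.045,0,0,0,0,-1],[0,0.045,0,0,0,0,-1],[0,0.045,0,0,0,0,-1],[0,0.045,0,0,0,0,-1],[0,0.045,0,0,0,0,-1]]' 60
```

```text
clock: 8.85
position: [0.5556, 0.219, 0.0882]
ee_rot: [0.995, 0.103, 0.001, -0.002]
ft_force: [1.9, 11.3, -3.0]
grip_width: 0.001
grasp_force: 4.9
```

About 11 N (0.6 N m) held for a second. Now let go and rise.

```bash
python3 -m pendant '[[0,-0.03,0,0,0,0,-1],[0,-0.1,0,0,0,0,-1],[0,-0.3,0,0,0,0,-1],[0,-0.6,0,0,0,0,-1],[0,-0.6,-0.6,0,0,0,-1],[0,-0.6,-1.6,0,0,0,-1],[0,-0.6,-2.4,0,0,0,-1],[0,-0.6,-2.4,0,0,0,-1],[0,-0.6,-2.4,0,0,0,-1],[0,-0.6,-2.4,0,0,0,-1]]' 60
cat > lev.py <<'E'
import sys
from h import *
piv=np.array([.5102,-.0156]); yaw=.078; rad=.104
def pose(k,off,z):
    "finger centre off (m, + = +x side/zero side) from tab centre at notch k"
    th=.51-.17*k-yaw
    t=np.array([np.cos(th),-np.sin(th)]); p=piv+rad*np.array([np.sin(th),np.cos(th)])+off*t
    a=-th
    return np.r_[p,z],R.from_euler('z',a)*R.from_quat([1,0,0,0])
def show(k,off,z):
    T=pose(k,off,z); s,t=rel(*T); print(k,off,z,T[0].round(4),s.tolist(),t.tolist())
if __name__=='__main__':
    v=eval(sys.argv[1])
    for a in v: show(*a)
E
python3 lev.py '[(5,-.03,.21),(5,-.03,.123)]'
python3 - <<'E'
from h import *
o=manip.get_obs();print(o['ft_force'],o['joint_pos'].round(2) if hasattr(o['joint_pos'],'round') else o['joint_pos'])
E
```

```text
clock: 10.1
position: [0.5491, 0.2458, 0.2065]
ee_rot: [0.995, 0.103, -0.001, 0.0]
ft_force: [0.4, 0.5, 0.3]
grip_width: 0.002
grasp_force: 0.0
5 -0.03 0.21 [0.4406 0.0673 0.21  ] [-2.853, 3.052, -0.062] [0.002, 0.016, -1.52]
5 -0.03 0.123 [0.4406 0.0673 0.123 ] [-2.85, 3.051, 1.678] [0.002, 0.016, -1.52]
[0.35977884 0.47401245 0.31607333] [ 0.19  0.45 -0.9   1.54  0.36  1.33 -2.11]
```

```bash
python3 -m pendant '[[-1,1.05,0,0,0,-0.5,-1],[-2,2.1,0,0,0,-1.2,-1],[-2.85,3.05,0,0,0,-1.2,-1],[-2.85,3.05,0,0,0,-1.2,-1],[-2.85,3.05,0,0,0,-1.2,-1],[-2.85,3.05,0.6,0,0,-1.2,-1],[-2.85,3.05,1.2,0,0,-1.2,-1],[-2.85,3.05,1.68,0,0,-1.2,-1],[-2.85,3.05,1.68,0,0,-1.2,-1],[-2.85,3.05,1.68,0,0,-1.2,-1]]' 60
python3 look.py w3.png; python3 lev.py '[(5,-.03,.123),(5,-.017,.123),(4,-.018,.123),(3,-.018,.123),(2,-.018,.123),(1,-.018,.123),(0,-.018,.123)]'; python3 -c "
from h import *
print(manip.get_obs()['joint_pos'],manip.get_obs()['ft_force'])"
```

```text
clock: 11.35
position: [0.4418, 0.0687, 0.1246]
ee_rot: [0.983, 0.186, 0.0, -0.0]
ft_force: [-0.1, -0.0, -0.1]
grip_width: -0.002
grasp_force: 0.0
[0.515 0.097 0.253] 325.7003320839939 [[ 0.37  0.89  0.28]
 [-0.93  0.35  0.11]
 [ 0.   -0.3   0.95]]
lever_pivot 0.78 [439.8 171.7] [ 0.5096 -0.0135  0.081 ]
stop_pin 0.83 [389.1  43.3] [0.5514 0.0515 0.105 ]
lever_tab 0.61 [258.5 194.7] [0.4719 0.0799 0.118 ]
clamp 0.92 [135.7  55.2] [0.5017 0.1883 0.    ]
bar_near 0.85 [ 64.2 150.6] [0.4477 0.1796 0.088 ]
mill 0.96 [486.2 174.3] [ 0.5199 -0.1037  0.    ]
5 -0.03 0.123 [0.4406 0.0673 0.123 ] [-0.019, -0.002, 0.024] [0.004, -0.003, -0.324]
5 -0.017 0.123 [0.4524 0.0725 0.123 ] [0.241, -0.013, 0.024] [0.004, -0.003, -0.324]
4 -0.018 0.123 [0.4672 0.0808 0.123 ] [0.577, -0.059, 0.024] [0.004, -0.003, 0.894]
3 -0.018 0.123 [0.4842 0.0867 0.123 ] [0.935, -0.046, 0.024] [0.003, -0.004, 2.111]
2 -0.018 0.123 [0.5018 0.0896 0.123 ] [1.285, 0.028, 0.024] [0.003, -0.004, 3.329]
1 -0.018 0.123 [0.5198 0.0895 0.123 ] [1.618, 0.161, 0.024] [0.003, -0.004, 4.546]
0 -0.018 0.123 [0.5374 0.0864 0.123 ] [1.924, 0.348, 0.025] [0.002, -0.004, 5.764]
[ 0.69030131  0.14994123 -0.98392647  2.01671999  0.14485287  1.045509
 -1.55940728] [0.26588352 0.29942533 0.38495309]
```

View pics/w3.png

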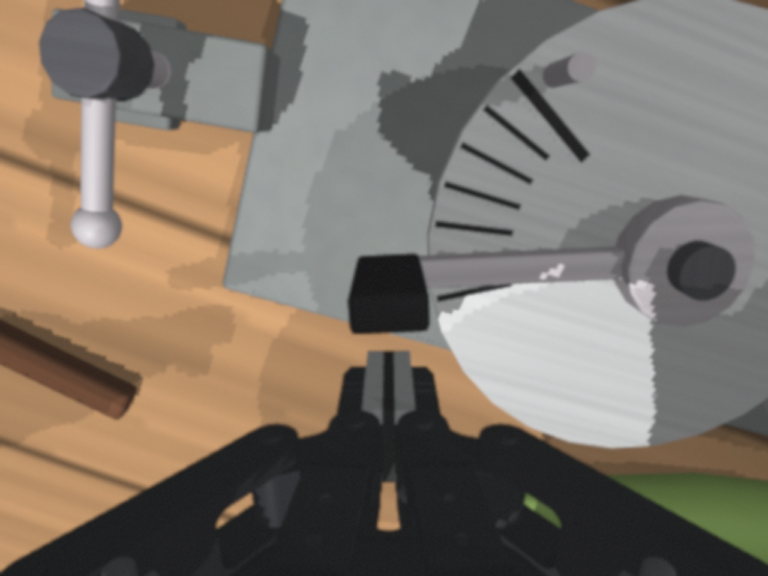

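The finger sits square beside the tab (388,290), the lever is still in notch 5, and the pin is at (580,68). Push along the arc towards zero.

```bash
python3 -m pendant '[[0.22,-0.01,0,0,0,-0.3,-1],[0.41,-0.04,0,0,0,0.3,-1],[0.58,-0.06,0,0,0,0.9,-1],[0.76,-0.06,0,0,0,1.5,-1],[0.93,-0.05,0,0,0,2.1,-1],[1.11,-0.02,0,0,0,2.7,-1],[1.28,0.03,0,0,0,3.3,-1],[1.45,0.09,0,0,0,3.9,-1],[1.62,0.16,0,0,0,4.5,-1],[1.62,0.16,0,0,0,4.5,-1]]' 60
python3 lev.py '[(1,-.018,.123),(.5,-.018,.123),(0,-.018,.123),(0,-.016,.123)]'
```

```text
clock: 13.0
position: [0.5203, 0.0901, 0.1236]
ee_rot: [0.992, -0.126, -0.0, -0.0]
ft_force: [-0.7, 0.2, 0.5]
grip_width: -0.001
grasp_force: 0.0
1 -0.018 0.123 [0.5198 0.0895 0.123 ] [-0.007, 0.014, 0.012] [-0.003, 0.002, 0.06]
0.5 -0.018 0.123 [0.5286 0.0883 0.123 ] [0.171, -0.008, 0.011] [-0.003, 0.002, 0.669]
0 -0.018 0.123 [0.5374 0.0864 0.123 ] [0.35, -0.014, 0.011] [-0.003, 0.002, 1.278]
0 -0.016 0.123 [0.5392 0.0855 0.123 ] [0.389, -0.007, 0.011] [-0.003, 0.002, 1.278]
```

```bash
python3 -m pendant '[[0.09,0,0,0,0,0.3,-1],[0.17,0,0,0,0,0.7,-1],[0.26,-0.01,0,0,0,1.0,-1],[0.35,-0.01,0,0,0,1.28,-1],[0.37,-0.01,0,0,0,1.28,-1],[0.39,-0.01,0,0,0,1.28,-1],[0.39,-0.01,0,0,0,1.28,-1],[0.39,-0.01,0,0,0,1.28,-1],[0.39,-0.01,0,0,0,1.28,-1],[0.39,-0.01,0,0,0,1.28,-1]]' 60
```

```text
clock: 14.25
position: [0.5383, 0.0854, 0.1238]
ee_rot: [0.977, -0.215, -0.0, 0.0]
ft_force: [-4.3, 2.2, 2.5]
grip_width: -0.0
grasp_force: 2.6
```

```bash
python3 -m pendant '[[0.02,0,0,0,0,0,-1],[0.04,0,0,0,0,0,-1],[0.06,0,0,0,0,0,-1],[0.06,0,0,0,0,0,-1],[0.06,0,0,0,0,0,-1],[0.06,0,0,0,0,0,-1],[0.06,0,0,0,0,0,-1],[0.06,0,0,0,0,0,-1],[0.06,0,0,0,0,0,-1],[0.06,0,0,0,0,0,-1]]' 60
python3 look.py w4.png
```

```text
clock: 15.5
position: [0.5387, 0.0853, 0.1236]
ee_rot: [0.977, -0.214, -0.003, 0.001]
ft_force: [-16.7, 4.1, 9.1]
grip_width: 0.002
grasp_force: 8.7
[0.611 0.053 0.252] 325.7003320839939 [[-0.42  0.86  0.28]
 [-0.91 -0.4  -0.13]
 [ 0.   -0.31  0.95]]
lever_pivot 0.62 [435.2 204.8] [ 0.509  -0.0121  0.081 ]
stop_pin 0.89 [311.8 201.8] [0.5503 0.0517 0.105 ]
lever_tab 0.55 [257.3 224.4] [0.5559 0.078  0.118 ]
clamp 0.82 [171.5 268.3] [0.5004 0.1876 0.    ]
bar_far 0.57 [ 73.  277.7] [0.5575 0.1975 0.088 ]
mill 0.84 [487.3 107.7] [ 0.5215 -0.1025  0.    ]
```

View pics/w4.png

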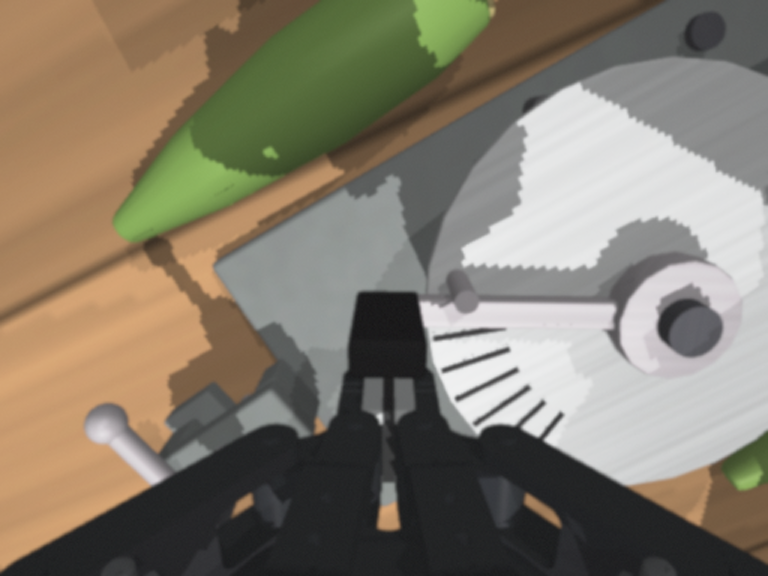

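Lever against the pin (463,295), with the force rising and no motion: that's zero. Go over to the other side.

```bash
python3 -m pendant '[[-0.1,0,0,0,0,0,-1],[-0.3,0,0,0,0,0,-1],[-0.3,0,-0.6,0,0,0,-1],[-0.3,0,-1.1,0,0,0,-1],[0.3,0,-1.1,0,0,0,-1],[1.0,0,-1.1,0,0,0,-1],[1.0,0,-1.1,0,0,0,-1],[1.0,0,-1.1,0,0,0,-1],[1.0,0,-1.1,0,0,0,-1],[1.0,0,-1.1,0,0,0,-1]]' 60
python3 lev.py '[(0,.03,.18),(0,.03,.123),(0,.0175,.123),(.5,.0175,.123),(.8,.0175,.123),(1,.0175,.123)]'
```

```text
clock: 17.15
position: [0.5864, 0.0633, 0.1791]
ee_rot: [0.977, -0.215, 0.0, 0.0]
ft_force: [0.5, 0.2, 0.2]
grip_width: 0.001
grasp_force: 0.0
0 0.03 0.18 [0.581  0.0663 0.18  ] [-0.123, -0.009, -0.018] [0.002, -0.004, -0.01]
0 0.03 0.123 [0.581  0.0663 0.123 ] [-0.124, -0.009, 1.122] [0.002, -0.004, -0.01]
0 0.0175 0.123 [0.5696 0.0715 0.123 ] [-0.374, -0.009, 1.122] [0.002, -0.004, -0.01]
0.5 0.0175 0.123 [0.562  0.0762 0.123 ] [-0.551, -0.031, 1.122] [0.002, -0.004, -0.618]
0.8 0.0175 0.123 [0.5573 0.0788 0.123 ] [-0.659, -0.037, 1.122] [0.002, -0.004, -0.984]
1 0.0175 0.123 [0.554  0.0803 0.123 ] [-0.73, -0.038, 1.122] [0.002, -0.004, -1.227]
```

```bash
python3 -m pendant '[[-0.05,0,0.5,0,0,0,-1],[-0.1,0,1.12,0,0,0,-1],[-0.1,0,1.12,0,0,0,-1],[-0.1,0,1.12,0,0,0,-1],[-0.2,0,1.12,0,0,0,-1],[-0.3,0,1.12,0,0,0,-1],[-0.3,0,1.12,0,0,0,-1],[-0.3,0,1.12,0,0,0,-1],[-0.3,0,1.12,0,0,0,-1],[-0.3,0,1.12,0,0,0,-1]]' 60
python3 lev.py '[(0,.0175,.123),(.5,.018,.123),(.75,.018,.123),(1,.0185,.123)]'
```

```text
clock: 18.4
position: [0.5731, 0.0692, 0.1228]
ee_rot: [0.977, -0.215, -0.0, 0.0]
ft_force: [0.4, 0.1, 0.2]
grip_width: 0.001
grasp_force: 0.0
0 0.0175 0.123 [0.5696 0.0715 0.123 ] [-0.083, -0.012, -0.004] [0.001, 0.0, -0.015]
0.5 0.018 0.123 [0.5625 0.0761 0.123 ] [-0.251, -0.035, -0.004] [0.001, 0.001, -0.624]
0.75 0.018 0.123 [0.5586 0.0782 0.123 ] [-0.34, -0.04, -0.004] [0.001, 0.001, -0.928]
1 0.0185 0.123 [0.555  0.0801 0.123 ] [-0.42, -0.044, -0.004] [0.0, 0.001, -1.233]
```

```bash
python3 -m pendant '[[-0.08,-0.01,0,0,0,0,-1],[-0.14,-0.02,0,0,0,-0.2,-1],[-0.2,-0.03,0,0,0,-0.4,-1],[-0.25,-0.035,0,0,0,-0.6,-1],[-0.3,-0.04,0,0,0,-0.8,-1],[-0.34,-0.04,0,0,0,-0.95,-1],[-0.38,-0.04,0,0,0,-1.1,-1],[-0.38,-0.04,0,0,0,-1.1,-1],[-0.38,-0.04,0,0,0,-1.1,-1],[-0.38,-0.04,0,0,0,-1.1,-1]]' 60
cat > tab.py <<'E'
from h import *
from lev import piv,yaw
import sys
cal=manip.get_calibration('wrist'); im,d=manip.camera('wrist'); save(sys.argv[1],im,1.5)
for r in manip.tip_of('lever_tab','wrist')[:1]:
    p=atz(cal,r['pixel'],.118); th=np.arctan2(*(p[:2]-piv)); print('tab',round(r['p'],2),p.round(4),'k=',(.51-yaw-th)/.17)
print(manip.get_obs()['ft_force'])
E
python3 tab.py w5.png; python3 lev.py '[(1,.0185,.123),(1.5,.018,.123),(2,.0195,.123)]'
```

```text
clock: 19.65
position: [0.5566, 0.0791, 0.1229]
ee_rot: [0.99, -0.14, -0.0, 0.0]
ft_force: [-0.8, -0.4, -0.0]
grip_width: 0.001
grasp_force: 0.0
tab 0.59 [0.5624 0.1273 0.118 ] k= 0.4807712222759663
[-0.88838601  0.41861465 -0.53593124]
1 0.0185 0.123 [0.555  0.0801 0.123 ] [-0.038, -0.01, -0.002] [0.001, -0.0, -0.133]
1.5 0.018 0.123 [0.5462 0.0836 0.123 ] [-0.227, -0.029, -0.002] [0.001, -0.0, -0.741]
2 0.0195 0.123 [0.5392 0.0862 0.123 ] [-0.376, -0.039, -0.002] [0.001, -0.0, -1.35]
```

View pics/w5.png

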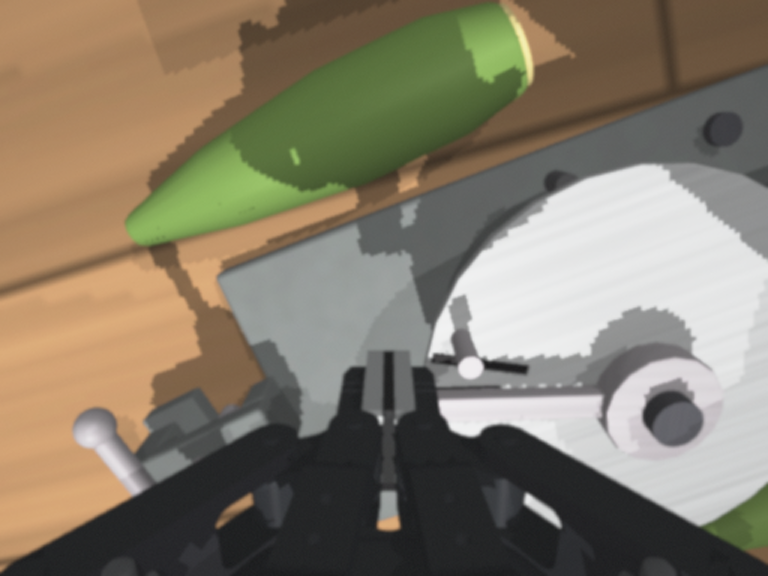

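The lever has left the thick zero line and lies over line 1 at (500,395), with no residual force: notch 1. Rest a bit more, then click to notch 2.

```bash
python3 -m pendant '[[0,0,0,0,0,0,-1],[0,0,0,0,0,0,-1],[0,0,0,0,0,0,-1],[0,0,0,0,0,0,-1],[0,0,0,0,0,0,-1],[-0.08,-0.01,0,0,0,-0.3,-1],[-0.15,-0.02,0,0,0,-0.5,-1],[-0.22,-0.03,0,0,0,-0.75,-1],[-0.29,-0.035,0,0,0,-1.0,-1],[-0.35,-0.04,0,0,0,-1.3,-1]]' 60
python3 -m pendant '[[0,0,0,0,0,0,-1],[0,0,0,0,0,0,-1],[0,0,0,0,0,0,-1],[0,0,0,0,0,0,-1],[0,0,0,0,0,0,-1],[0,0,0,0,0,0,-1],[0,0,0,0,0,0,-1],[0,0,0,0,0,0,-1],[0,0,0,0,0,0,-1],[0,0,0,0,0,0,-1]]' 60
python3 tab.py w6.png;python3 lev.py '[(2,.0185,.123),(2.5,.018,.123),(3,.0205,.123)]'
```

```text
clock: 21.0
position: [0.5405, 0.0857, 0.123]
ee_rot: [0.999, -0.048, 0.0, 0.0]
ft_force: [0.1, 0.6, -0.7]
grip_width: 0.001
grasp_force: 0.1
clock: 22.25
position: [0.5404, 0.0858, 0.1229]
ee_rot: [0.999, -0.049, 0.0, 0.0]
ft_force: [0.5, -1.0, 0.3]
grip_width: 0.0
grasp_force: 0.0
tab 0.38 [0.5675 0.1787 0.118 ] k= 0.8546545285489733
[-0.58096063  0.63275466 -0.06325549]
2 0.0185 0.123 [0.5382 0.0863 0.123 ] [-0.046, -0.004, -0.002] [0.0, -0.0, -0.05]
2.5 0.018 0.123 [0.5289 0.0883 0.123 ] [-0.234, -0.026, -0.002] [0.0, -0.0, -0.659]
3 0.0205 0.123 [0.5225 0.0897 0.123 ] [-0.364, -0.041, -0.002] [0.0, -0.0, -1.267]
```

View pics/w6.png

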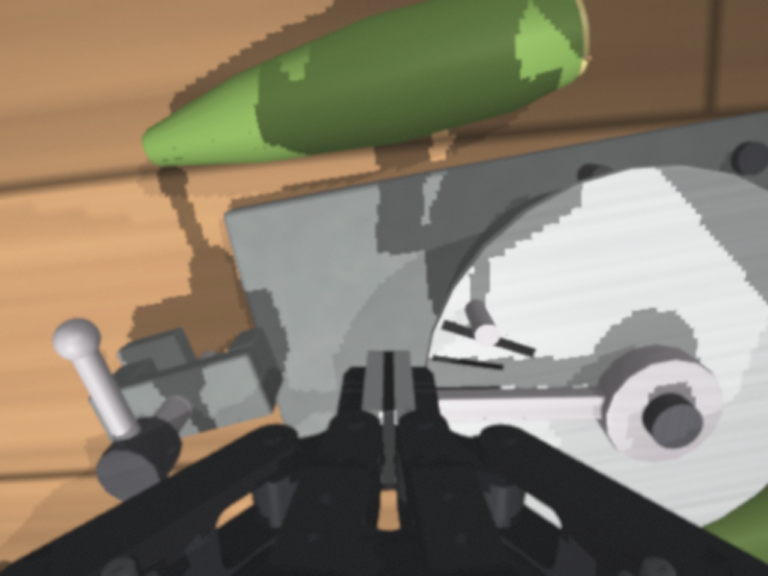

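Two lines (zero at (485,335), line 1 at (465,362)) are now clear, with the lever over line 2: notch 2. Third click, then rest, then back off and rise.

```bash
python3 -m pendant '[[-0.08,-0.01,0,0,0,-0.3,-1],[-0.15,-0.02,0,0,0,-0.5,-1],[-0.22,-0.03,0,0,0,-0.7,-1],[-0.29,-0.035,0,0,0,-1.0,-1],[-0.35,-0.04,0,0,0,-1.25,-1],[-0.35,-0.04,0,0,0,-1.25,-1],[-0.35,-0.04,0,0,0,-1.25,-1],[-0.35,-0.04,0,0,0,-1.25,-1],[-0.35,-0.04,0,0,0,-1.25,-1],[-0.35,-0.04,0,0,0,-1.25,-1]]' 60
python3 -m pendant '[[0,0,0,0,0,0,-1],[0,0,0,0,0,0,-1],[0,0,0,0,0,0,-1],[0,0,0,0,0,0,-1],[0.1,0,0,0,0,0,-1],[0.3,0,0,0,0,0,-1],[0.3,0,-1,0,0,0,-1],[0.3,0,-2,0,0,0,-1],[-0.5,0,-4,0,0,0,-1],[-1.5,0,-5,0,0,0,-1]]' 60
python3 -m pendant '[[-0.6,0,0,0,0,0,-1],[-0.6,0,0,0,0,0,-1],[-0.6,0,0,0,0,0,-1],[-0.6,0,0,0,0,0,-1],[-0.6,0,0,0,0,0,-1],[-0.6,0,0,0,0,0,-1],[-0.6,0,0,0,0,0,-1],[-0.6,0,0,0,0,0,-1],[-0.6,0,0,0,0,0,-1],[-0.6,0,0,0,0,0,-1]]' 60
python3 tab.py w7.png
```

```text
clock: 23.6
position: [0.5232, 0.0896, 0.1229]
ee_rot: [0.999, 0.038, -0.0, 0.0]
ft_force: [0.0, -1.0, -0.8]
grip_width: -0.003
grasp_force: 0.0
clock: 24.85
position: [0.4787, 0.0863, 0.3337]
ee_rot: [0.999, 0.038, 0.0, -0.001]
ft_force: [-0.5, -1.0, 2.1]
grip_width: -0.001
grasp_force: 0.0
clock: 26.1
position: [0.4485, 0.0839, 0.3315]
ee_rot: [0.999, 0.038, 0.0, 0.0]
ft_force: [-0.6, -0.4, 0.3]
grip_width: 0.001
grasp_force: 0.0
tab 0.97 [0.5059 0.0898 0.118 ] k= 2.778302185462442
[-0.72310718 -0.16976045 -0.10334736]
```

View pics/w7.png

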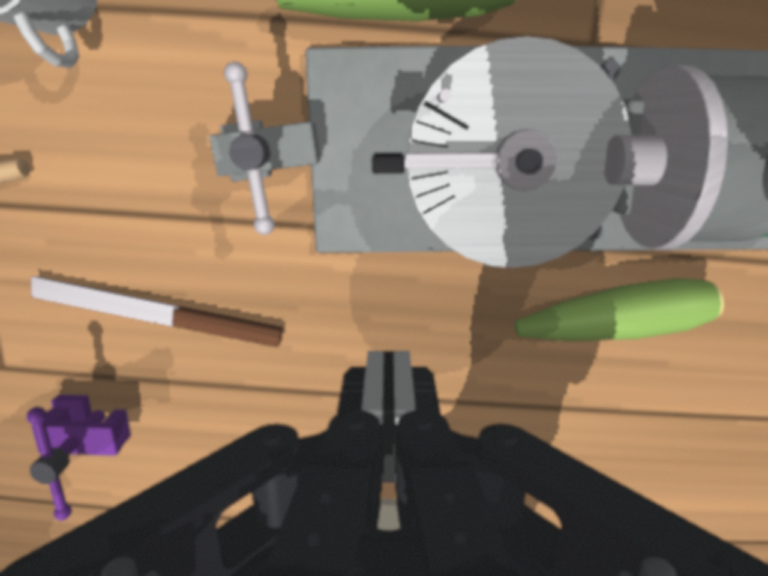

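The lever tab (388,163) lies straight along the mill's axis. Zero, 1 and 2 show above it and 4, 5 and 6 below, so it's in notch 3. The bar is back at rest and nothing else has moved.

```bash
python3 -c "
from workcell import manip
print(manip.hand_in())"
```

```text
the job is handed in; nothing more can be done
None
```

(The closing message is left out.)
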